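Lock casting moulds on vibrating stands, tug-test them and start the run

ROBOT

A 7-joint arm with a two-finger parallel gripper is mounted at the origin on the work surface. World frame = base frame: x ahead of the robot, y to its left, z up, the work surface at z = 0. Lengths are in m, angles in rad, forces in N, time in s.
With the tool pointing down it reaches from about 0.425 to 1.025 m from the base axis. Payload 9.4 kg.
Tool frame: the origin (TCP) lies midway between the tips of the shut fingers; the grasp point (between the pads) lies 19 mm behind it (r.grip_point_offset is the distance from the TCP to the grasp point, in m); z points along the fingers, y is the line along which they close (so a half turn about z gives the same grasp; the last joint's range is limited). The gripper opens to 85 mm and grips with 20 to 120 N. Pads are 22 mm wide; open, the fingers measure 114 mm over their backs; the gripper's body (76 mm by 85 mm) begins 54 mm behind the grasp point. The pads swing forward as they close: fully open they stand 13 mm farther back than shut.
Start: joints at [-1.313, 0.599, -0.003, 1.599, 0.002, 0.943, -0.08], TCP at [0.238, 0.685, 0.206] pointing down, gripper open.
Joint ranges: [-2.57, 2.57], [-0.35, 1.97], [-1.29, 1.29], [0.11, 2.56], [-1.05, 4.19], [0.11, 1.86], [-2.63, 2.63]. Speed limits (rad/s): [2.22, 2.22, 3.01, 3.01, 3.14, 3.14, 3.14].

INTERFACE

Orientations are given as a rotation vector (axis times angle).
In Python, from bench import r, camrig, sensors gives the robot as it stands (r), with the cameras (camrig) and the readings (sensors).
- The arm moves only by the shell command python3 nudge.py 'ROWS' [FORCE]. ROWS is 1 to 5 rows, one to a line, with the numbers parted by spaces; each row has 5 numbers: dx, dy, dz in a scale on which 1.0 is 0.4 m, then a turn about the tool's z in parts of the range, where 1.0 means 90 degrees, then the finger opening in m; each row is the pose to reach, as a shift and turn from the pose commanded when the command began, along the tool's axes at that moment; what a row does not reach only later rows make up. A row lasts 1/8 s, in which the tool goes at most 0.0625 m and 0.188 rad, less where a joint would pass 70% of its speed; a pose out of reach is approached as far as the arm can. The fingers move at their own pace and stop on an object; FORCE is the grip in N (left out, the last holds). Time passes only in rows, so rows that do not move let the fingers close. It prints the time, the measured TCP pose, the force, the opening and the grip force at its end. No shift or turn number may pass 1 either way. Input that does not fit is refused with a message, and nothing moves.
- sensors.observe(): the state, without advancing time (a new reading comes with each control period).
- camrig.grab_frame(name): name is "side" or "top" or "wrist"; returns the picture (420x560x3 uint8, red, green, blue); there is no depth.
- camrig.camera_model(name): a dict with "fovy" (degrees; the focal length in pixels is half the picture's height over the tangent of half this angle, whatever the lens; pixels are square), "cx", "cy" (the principal point, pixels), "camera_from_world" (4x4, takes a point from world to camera coordinates); the wrist camera has in their place "tool_from_camera" (4x4, takes a point from camera to tool coordinates, whose origin is the TCP and whose axes are the flange's). Camera axes: x right, y down, z forward; pixel columns grow to the right and rows downward; lengths in m; the calibration is good to about 2 mm. A picture is of the moment at which its call begins: read the wrist's pose just before it. camera_model takes no time and is no camera call.
- r.sign_off(): hands the job in; it is judged then, once.
The state is a dict: "time_s": time; "joints": joint angles; "qvel": joint speeds; "joint_torque": joint torques, N m; "tcp_pos": TCP position; "ee_rot": TCP orientation; "ft_force": force on the tool from outside, world axes, zero at the start; "ft_torque": the same for the moment, N m; "finger_gap": finger opening in m; "finger_force": force on a finger pad.
Only numpy, scipy, OpenCV 4.12 (cv2) and the standard library are available. Lean on these libraries where they do the work, as an engineer would, in place of code of your own. Each camera call takes 0.05 s, during which the arm holds its last target. There are 200 camera calls.

TASK

Set each casting mould that is on the bench onto the stand of its own colour, keyholes over the studs, and turn it clockwise until it locks. Prove each lock in the order pink, yellow, blue (there may be only two): pull the mould straight up with a rising force to about 15 N, hold a moment, then let it back down and release it; more than 20 N would strain the studs. When all have held, press the red, white and green keys, one at a time in that order, and leave the jars and brush pot where they are.

Things in the scene. Friction and masses are not known exactly. Their poses are not given: they have to be found in the camera images.
- pink_mould: pink mould, loose, 200-300 g; may be absent (None). Open square cup 50 x 50 mm (sides along x, y; z 30 to 95 mm) on a foot 54 mm across and a flange 130 mm across, 8 mm thick. Origin: centre of underside. Flange: 3 keyholes at radius 42 mm: holes 30 mm wide at 0, 120, 240 deg from its x axis, each leading counter-clockwise (from above) into a 15 mm slot reaching 38 deg on
- pink_stand: pink stand, fixed drum 150 mm across, 30 mm high, grey top. Origin: centre of underside. 3 headed studs at radius 42 mm, 0, 120, 240 deg from its x axis: shank 10 mm, head 22 mm across, 10.5 to 15.5 mm above the top. Lower the mould flat with its yaw equal to the stand's (or +120, +240 deg), then turn it 35 deg clockwise from above (stop at 38): the heads then hold the flange
- pink_studs (a joint): lift (m) of the pink stand's three studs, which rise together on a spring when a locked mould is pulled up: first 2.5 mm free play of the mould (studs at 0), then about 4 N starts the studs and each mm takes 1.2 N more; about 7 mm at a 15 N tug, mould's weight included; above 13 mm they are overpulled
- yellow_mould: yellow mould, loose, 200-300 g; may be absent (None). Open square cup 50 x 50 mm (sides along x, y; z 30 to 95 mm) on a foot 54 mm across and a flange 130 mm across, 8 mm thick. Origin: centre of underside. Flange: 3 keyholes at radius 42 mm: holes 30 mm wide at 0, 120, 240 deg from its x axis, each leading counter-clockwise (from above) into a 15 mm slot reaching 38 deg on
- yellow_stand: yellow stand, fixed drum 150 mm across, 30 mm high, grey top. Origin: centre of underside. 3 headed studs at radius 42 mm, 0, 120, 240 deg from its x axis: shank 10 mm, head 22 mm across, 10.5 to 15.5 mm above the top. Lower the mould flat with its yaw equal to the stand's (or +120, +240 deg), then turn it 35 deg clockwise from above (stop at 38): the heads then hold the flange
- yellow_studs (a joint): lift (m) of the yellow stand's three studs, which rise together on a spring when a locked mould is pulled up: first 2.5 mm free play of the mould (studs at 0), then about 4 N starts the studs and each mm takes 1.2 N more; about 7 mm at a 15 N tug, mould's weight included; above 13 mm they are overpulled
- blue_mould: blue mould, loose, 200-300 g; may be absent (None). Open square cup 50 x 50 mm (sides along x, y; z 30 to 95 mm) on a foot 54 mm across and a flange 130 mm across, 8 mm thick. Origin: centre of underside. Flange: 3 keyholes at radius 42 mm: holes 30 mm wide at 0, 120, 240 deg from its x axis, each leading counter-clockwise (from above) into a 15 mm slot reaching 38 deg on
- blue_stand: blue stand, fixed drum 150 mm across, 30 mm high, grey top. Origin: centre of underside. 3 headed studs at radius 42 mm, 0, 120, 240 deg from its x axis: shank 10 mm, head 22 mm across, 10.5 to 15.5 mm above the top. Lower the mould flat with its yaw equal to the stand's (or +120, +240 deg), then turn it 35 deg clockwise from above (stop at 38): the heads then hold the flange
- blue_studs (a joint): lift (m) of the blue stand's three studs, which rise together on a spring when a locked mould is pulled up: first 2.5 mm free play of the mould (studs at 0), then about 4 N starts the studs and each mm takes 1.2 N more; about 7 mm at a 15 N tug, mould's weight included; above 13 mm they are overpulled
- panel: grey control panel, fixed, 220 x 85 x 30 mm, long side along its x; origin: centre of the underside. The three keys stand on its top in a row along x, 65 mm apart, in any order
- red_key (a joint): travel of the round red spring key (32 mm across): 0 up, 0.006 m fully down, which takes 5 N; down counts from 0.004 m
- red_key_top (a point): centre of the top of the red key; it is pressed straight down
- white_key (a joint): travel of the round white spring key (32 mm across): 0 up, 0.006 m fully down, which takes 5 N; down counts from 0.004 m
- white_key_top (a point): centre of the top of the white key; it is pressed straight down
- green_key (a joint): travel of the round green spring key (32 mm across): 0 up, 0.006 m fully down, which takes 5 N; down counts from 0.004 m
- green_key_top (a point): centre of the top of the green key; it is pressed straight down
- blue_jar: blue pigment jar, 72 mm across, 120 mm high, a bystander; origin: centre of the underside
- amber_jar: amber pigment jar, 72 mm across, 120 mm high, a bystander; origin: centre of the underside
- brush_pot: blue pot with brushes, 80 mm across, 160 mm high with brushes, a bystander; origin: centre of the underside

How it is judged:
On the way, in this order (a step that is already met when the one before it is completed fails the run):
1. the pink mould, locked on the pink stand, is pulled up by the gripper with 8 N or more on its studs, and they hold (horizontal distance between pink_mould and pink_stand below 0.01 m and (angle between the x axis of pink_mould and the x axis of pink_stand, either way round between 0.35 and 0.68 rad or angle between the x axis of pink_mould and the x axis of pink_stand, either way round above 1.41 rad) and contact force between pink_mould and pink_stand above 8 N and z of pink_mould in the frame of pink_stand above 0.0345 m and contact force between the fingers and pink_mould above 1 N), for 0.2 s.
2. the yellow mould, locked on the yellow stand, is pulled up by the gripper with 8 N or more on its studs, and they hold (horizontal distance between yellow_mould and yellow_stand below 0.01 m and (angle between the x axis of yellow_mould and the x axis of yellow_stand, either way round between 0.35 and 0.68 rad or angle between the x axis of yellow_mould and the x axis of yellow_stand, either way round above 1.41 rad) and contact force between yellow_mould and yellow_stand above 8 N and z of yellow_mould in the frame of yellow_stand above 0.0345 m and contact force between the fingers and yellow_mould above 1 N), for 0.2 s.
3. the blue mould, locked on the blue stand, is pulled up by the gripper with 8 N or more on its studs, and they hold (horizontal distance between blue_mould and blue_stand below 0.01 m and (angle between the x axis of blue_mould and the x axis of blue_stand, either way round between 0.35 and 0.68 rad or angle between the x axis of blue_mould and the x axis of blue_stand, either way round above 1.41 rad) and contact force between blue_mould and blue_stand above 8 N and z of blue_mould in the frame of blue_stand above 0.0345 m and contact force between the fingers and blue_mould above 1 N), for 0.2 s.
4. the red key is pressed down alone (value of joint red_key above 0.004 m and value of joint each of white_key, green_key below 0.002 m), for 0.05 s.
5. the white key is pressed down alone (value of joint white_key above 0.004 m and value of joint each of red_key, green_key below 0.002 m), for 0.05 s.
6. the green key is pressed down alone (value of joint green_key above 0.004 m and value of joint each of red_key, white_key below 0.002 m), for 0.05 s.
At the end, for the whole second after the job is handed in: Every mould present lies flat (within 5 mm) and level (within 0.08 rad) on the stand of its colour, centred within 10 mm and turned at least 21 degrees clockwise from where it went on, at rest; all keys are up again (horizontal distance between pink_mould and pink_stand below 0.01 m and (angle between the x axis of pink_mould and the x axis of pink_stand, either way round between 0.35 and 0.68 rad or angle between the x axis of pink_mould and the x axis of pink_stand, either way round above 1.41 rad) and z of pink_mould in the frame of pink_stand below 0.035 m and angle between each of pink_mould, yellow_mould, blue_mould's own z axis and vertical below 0.08 rad and linear speed of each of pink_mould, yellow_mould, blue_mould below 0.03 m/s and horizontal distance between yellow_mould and yellow_stand below 0.01 m and (angle between the x axis of yellow_mould and the x axis of yellow_stand, either way round between 0.35 and 0.68 rad or angle between the x axis of yellow_mould and the x axis of yellow_stand, either way round above 1.41 rad) and z of yellow_mould in the frame of yellow_stand below 0.035 m and horizontal distance between blue_mould and blue_stand below 0.01 m and (angle between the x axis of blue_mould and the x axis of blue_stand, either way round between 0.35 and 0.68 rad or angle between the x axis of blue_mould and the x axis of blue_stand, either way round above 1.41 rad) and z of blue_mould in the frame of blue_stand below 0.035 m and value of joint each of red_key, white_key, green_key below 0.002 m); the robot touches nothing.
It fails at once if a jar or the brush pot is pushed aside (over 40 mm) (distance of any of blue_jar, amber_jar, brush_pot from where it was at the start of the episode above 0.04 m).
It fails at once if a stand's studs are overpulled (more than 13 mm, about 20 N) (value of joint any of pink_studs, yellow_studs, blue_studs above 0.013 m).
Of pink_mould, yellow_mould, blue_mould only 2 to 3 are there at a start; the rules pass over those that are not, and their reading is None.
At some moment in a run one of pink_mould, yellow_mould, blue_mould may be knocked a few centimetres aside while the robot is not near it.
Once in a run the grip may slacken for a moment while it holds something.
It also fails if it takes over 210 s, if anything falls off the work surface, if the arm or the gripper's body presses on something with over 40 N, if the wrist force passes 120 N, or if a joint passes its speed limit or range.

## Working session

There is one attempt and no reset: what is moved stays moved. The work goes in short steps, Python scripts to look and compute and a shell command to move; the robot and the scene stay as the last step left them, time stands still between calls to the robot, and variables do not carry over. Pictures are saved under pics/ and viewed, at most 14 in all, crops included, and the job is handed in when it is done.

```bash
ls; mkdir -p pics
python3 - <<'E'
from bench import r, camrig, sensors
import cv2
o=sensors.observe();print({k:o[k] for k in('time_s','tcp_pos','ee_rot','ft_force','finger_gap')}, r.grip_point_offset)
for n in("side","top","wrist"):
    im=camrig.grab_frame(n);cv2.imwrite(f'pics/{n}0.png',im[:,:,::-1]);print(n,camrig.camera_model(n))
E
```

```text
bench.py
nudge.py
pics
{'time_s': 0.0, 'tcp_pos': array([0.23805938, 0.68424337, 0.20470606]), 'ee_rot': array([-5.23342884e-01, -3.09757418e+00,  2.47144730e-03]), 'ft_force': array([0.25147014, 0.39492705, 0.57170144]), 'finger_gap': 0.08540835880969459} 0.0187
side {'fovy': 54.20503196972187, 'cx': 285.551987261618, 'cy': 210.39870646877267, 'camera_from_world': array([[-0.97475865, -0.22320742,  0.00490178,  0.54226073],
       [-0.13749677,  0.58286852, -0.80084888,  0.14098476],
       [ 0.17589832, -0.78130835, -0.59884643,  0.85932235],
       [ 0.        ,  0.        ,  0.        ,  1.        ]])}
top {'fovy': 53.43667873910726, 'cx': 280.642666606085, 'cy': 212.3553939509877, 'camera_from_world': array([[ 0.00259131, -0.99989082,  0.01454767, -0.03077075],
       [-0.9955258 , -0.00395355, -0.09440732,  0.55773619],
       [ 0.09445452, -0.01423794, -0.99542736,  1.14290482],
       [ 0.        ,  0.        ,  0.        ,  1.        ]])}
wrist {'fovy': 66.27647922540842, 'cx': 276.49679056000946, 'cy': 207.8990376354892, 'tool_from_camera': array([[ 5.85369823e-04, -9.53288067e-01, -3.02062111e-01,
         7.74441291e-02],
       [ 9.99999689e-01,  7.17744756e-04, -3.27243526e-04,
        -4.66758483e-04],
       [ 5.28760845e-04, -3.02061825e-01,  9.53288191e-01,
        -1.67708758e-01],
       [ 0.00000000e+00,  0.00000000e+00,  0.00000000e+00,
         1.00000000e+00]])}
```

View pics/top0.png

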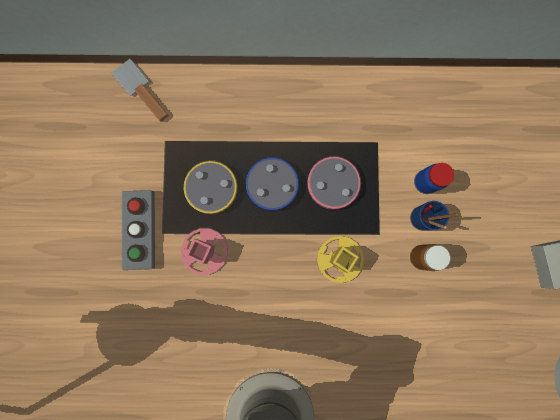

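View pics/side0.png

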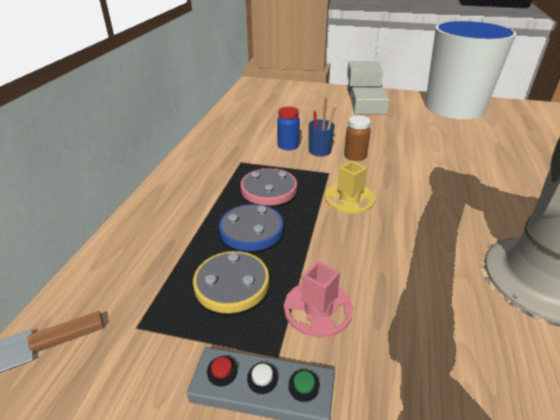

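The top view shows a pink mould near (205,250) and a yellow one near (342,260). There is no blue mould. The stands are yellow (210,187), blue (272,183) and pink (334,183), and the keys are red (135,206), white (134,230) and green (134,254). The side view agrees. Next I'll get rough positions for these.

```bash
cat > h.py <<'E'
from bench import r, camrig, sensors
import cv2, numpy as np
from scipy.spatial.transform import Rotation as R
def cam(n,o=None):
    m=camrig.camera_model(n);f=210/np.tan(np.radians(m['fovy']/2))
    if n=='wrist':
        T=np.eye(4);T[:3,:3]=R.from_rotvec(o['ee_rot']).as_matrix();T[:3,3]=o['tcp_pos'];W=T@m['tool_from_camera']
    else: W=np.linalg.inv(m['camera_from_world'])
    return f,m['cx'],m['cy'],W
def ray(c,px,z):
    f,cx,cy,W=c;px=np.atleast_2d(px).astype(float)
    d=np.c_[(px[:,0]-cx)/f,(px[:,1]-cy)/f,np.ones(len(px))]@W[:3,:3].T
    return (W[:3,3]+d*((z-W[2,3])/d[:,2])[:,None])
def proj(c,P):
    f,cx,cy,W=c;p=(np.atleast_2d(P)-W[:3,3])@W[:3,:3];return p[:,:2]/p[:,2:]*f+[cx,cy]
def circ(p):
    A=np.c_[2*p[:,:2],np.ones(len(p))];s=np.linalg.lstsq(A,(p[:,:2]**2).sum(1),rcond=None)[0]
    return s[:2],np.sqrt(s[2]+s[:2]@s[:2])
def grab(n,name=None):
    o=sensors.observe();im=camrig.grab_frame(n)
    if name: cv2.imwrite(f'pics/{name}.png',im[:,:,::-1])
    return im,cam(n,o),o
def hsv(im): return cv2.cvtColor(im,cv2.COLOR_RGB2HSV)
HUE={'pink':((168,60,90),(180,200,255)),'yellow':((22,110,80),(32,255,255))}
def pose(o):
    M=R.from_rotvec(o['ee_rot']).as_matrix();return o['tcp_pos'],np.degrees(np.arctan2(M[1,0],M[0,0]))
def togo(o,x,y,z,yawdeg):
    "shift along tool axes and cw turn to reach TCP x y z with tool-x yaw"
    M=R.from_rotvec(o['ee_rot']).as_matrix();p,w=pose(o)
    d=M.T@(np.array([x,y,z])-p);t=-np.radians((yawdeg-w+180)%360-180)
    return np.round(d,4),np.round(t,3)
def studs(im,c,ctr,rad=0.075):
    "stud heads in a stand near ctr (world xy)"
    H=hsv(im);n=[]
    m=np.zeros(im.shape[:2],np.uint8);a=np.radians(np.arange(0,360,10))
    cv2.fillPoly(m,[proj(c,np.c_[ctr[0]+.062*np.cos(a),ctr[1]+.062*np.sin(a),0*a+.04]).astype(np.int32)],255)
    v=H[...,2];t,_=cv2.threshold(v[m>0].reshape(-1,1),0,255,cv2.THRESH_OTSU)
    b=((v>t)&(m>0)).astype(np.uint8)
    k,l,s,ce=cv2.connectedComponentsWithStats(b);idx=np.argsort(-s[1:,4])[:3]+1
    P=ray(c,ce[idx],0.0455);C,rr=circ(P)
    an=np.degrees(np.arctan2(*(P[:,:2]-C).T[::-1]))
    return C,rr,np.sort(an%120),s[idx,4]
E
python3 - <<'E'
from h import *
im=cv2.imread('pics/top0.png')[:,:,::-1].copy();c=cam('top')
for n,p in dict(ystand=(210,187),bstand=(272,183),pstand=(334,183)).items():
    q=ray(c,p,.03)[0,:2];print(n,q,*studs(im,c,q))
for n,p in dict(pm=(203,252),ym=(340,261)).items(): print(n,ray(c,p,.008))
H=hsv(im);print(H[250,188],H[260,325],H[165,330])
for n,(lo,hi) in HUE.items():
    m=cv2.inRange(H,lo,hi);m[:230]=0;cs,_=cv2.findContours(m,0,2);k=max(cs,key=cv2.contourArea)
    pc,pr=cv2.minEnclosingCircle(k);print(n,pc,pr,ray(c,pc,.008))
for n,p in dict(red=(135,206),white=(134,230),green=(134,254)).items(): print(n,ray(c,p,.045))
for n,p in dict(bj=(440,175),br=(430,217),aj=(436,258)).items(): print(n,ray(c,p,.12))
E
```

```text
ystand [0.62814824 0.16941363] [0.62920689 0.17143656] 0.041909105144265116 [41.50481872 41.5457975  41.94891   ] [43 43 43]
bstand [ 0.6403623  -0.00436382] [ 0.63990501 -0.00285821] 0.041839473490901946 [ 9.30964959  9.64085224 10.32586198] [43 41 41]
pstand [ 0.64123799 -0.17911383] [ 0.64408362 -0.17788293] 0.041863799174493344 [104.18166045 105.00845953 105.28956282] [42 41 41]
pm [[0.44663199 0.18908798 0.008     ]]
ym [[ 0.42234157 -0.19712848  0.008     ]]
[177  99 195] [ 24 158 204] [126  12 109]
pink (204.2076873779297, 250.7923126220703) 23.310588836669922 [[0.45002607 0.18576418 0.008     ]]
yellow (340.0, 259.0) 23.430849075317383 [[ 0.42795293 -0.19718948  0.008     ]]
red [[0.57204777 0.37176151 0.045     ]]
white [[0.50604164 0.37214609 0.045     ]]
green [[0.44075672 0.36982087 0.045     ]]
bj [[ 0.64875578 -0.44413546  0.12      ]]
br [[ 0.53842903 -0.41438437  0.12      ]]
aj [[ 0.43292105 -0.42654753  0.12      ]]
```

Run:
```python
from h import *
o=sensors.observe();print(pose(o),togo(o,.45,.186,.2,112),o['joints'])
```

```text
(array([0.23808415, 0.68437405, 0.20488822]), np.float64(160.82199146301406)) (array([-0.3639, -0.4011,  0.0054]), np.float64(0.852)) [-1.31271852  0.59997376 -0.00253956  1.59995668  0.00178386  0.94290203
 -0.07978737]
```

The rows are not in the units I measure in: shifts go in shares of 0.4 m and turns go in shares of 90 degrees. I convert before sending: -0.22 m / 0.4 = -0.55, -0.2 m / 0.4 = -0.5, 0.852 rad / 1.5708 = 0.5424.

```bash
python3 nudge.py '-0.1 -0.1125 0 0.1082 0.085
-0.2 -0.225 0 0.2165 0.085
-0.3 -0.325 0 0.3183 0.085
-0.4 -0.4375 0 0.4329 0.085
-0.5 -0.55 0 0.5424 0.085'
python3 - <<'E'
from h import *
o=sensors.observe();print(pose(o),togo(o,.45,.186,.2,112))
E
```

```text
time_s: 0.78
tcp_pos: [0.3554, 0.4094, 0.2056]
ee_rot: [1.764, 2.599, 0.0]
ft_force: [0.3, 0.6, -0.3]
finger_gap: 0.085
finger_force: 0.0
(array([0.35540523, 0.40940847, 0.20561721]), np.float64(111.67483047798908)) (array([-0.2426,  0.0054,  0.0056]), np.float64(-0.006))
```

Converted, -0.243 m / 0.4 = -0.6075, -0.18 m / 0.4 = -0.45.

```bash
python3 nudge.py '-0.15 0.0025 0.0025 0 0.085
-0.3 0.0075 0.0075 0 0.085
-0.45 0.01 0.0125 0 0.085
-0.6075 0.0125 0.0125 0 0.085
-0.6075 0.0125 0.0125 0 0.085'
python3 - <<'E'
from h import *
im,c,o=grab('wrist','w1');print(pose(o))
E
```

```text
time_s: 1.4
tcp_pos: [0.452, 0.1829, 0.2008]
ee_rot: [1.767, 2.596, -0.001]
ft_force: [0.1, 0.7, -0.2]
finger_gap: 0.0849
finger_force: 0.0
(array([0.45204556, 0.18286004, 0.20084053]), np.float64(111.52657752362586))
```

View pics/w1.png

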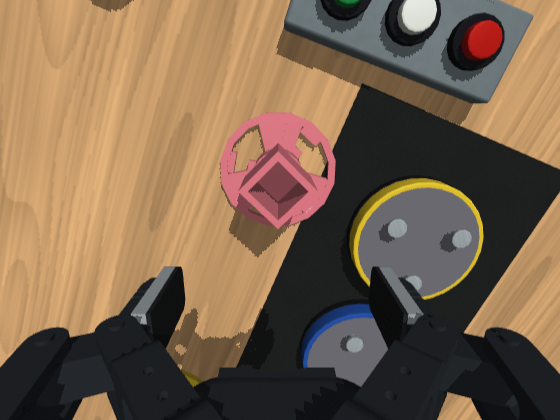

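The wrist view shows the pink mould with its flange centred near (278,170), the cup rim square around (278,188) with a dark cavity, and two keyholes at (247,150) and (313,152). I'll measure the mould from the cavity outline and the holes.

```bash
cat >> h.py <<'E'
def mould(im,c,col,ctr,zb=0.0,dbg=None):
    "cup centre and yaw mod 90 from cavity outline; hole centroid angles; flange circle"
    H=hsv(im);m=cv2.inRange(H,*[np.array(q) for q in HUE[col]])
    # keep component near ctr
    wide=cv2.inRange(H,np.array((HUE[col][0][0]-6,60,20)),np.array((min(179,HUE[col][1][0]+6),255,255)))
    if col=='pink': wide|=cv2.inRange(H,np.array((0,60,20)),np.array((4,255,255)))
    g=proj(c,[ctr[0],ctr[1],zb+.095])[0].astype(int)
    n,l,s,ce=cv2.connectedComponentsWithStats(wide);
    p=proj(c,[ctr[0],ctr[1],zb+.02])[0];L=1+np.argmin(np.where(s[1:,4]>800,np.hypot(*(ce[1:]-p).T),1e9))
    comp=(l==L).astype(np.uint8);v=H[...,2]
    t,_=cv2.threshold(v[comp>0].reshape(-1,1),0,255,cv2.THRESH_OTSU)
    dark=((v<t)&(comp>0)).astype(np.uint8);dark=cv2.morphologyEx(dark,cv2.MORPH_OPEN,np.ones((3,3)))
    n,l,s,ce=cv2.connectedComponentsWithStats(dark)
    ok=np.where(s[1:,4]>80,np.hypot(*(ce[1:]-g).T),1e9);L=1+np.argmin(ok)
    k=max(cv2.findContours((l==L).astype(np.uint8),0,1)[0],key=cv2.contourArea)
    W=ray(c,k[:,0,:],zb+.095)[:,:2];rc=cv2.minAreaRect((W*1000).astype(np.float32))
    print('cavity centre',np.round(np.array(rc[0])/1000,4),'size mm',np.round(rc[1],1),'yaw%90',round(rc[2]%90,1),'thr',t)
    k=max(cv2.findContours(comp,0,1)[0],key=cv2.contourArea);W=ray(c,k[:,0,:],zb+.008)[:,:2]
    C=np.array(rc[0])/1000;
    for _ in range(4):
        d=np.hypot(*(W-C).T);sel=abs(d-.065)<(.012,.006,.004,.003)[_];C,rr=circ(W[sel])
    print('flange',np.round(C,4),round(rr,4),sel.sum(),'/',len(W))
    a=np.radians(np.arange(0,360,5));fm=np.zeros(comp.shape,np.uint8)
    cv2.fillPoly(fm,[proj(c,np.c_[C[0]+.062*np.cos(a),C[1]+.062*np.sin(a),0*a+zb+.008]).astype(np.int32)],1)
    n,l,s,ce=cv2.connectedComponentsWithStats(fm*(1-comp))
    for i in range(1,n):
        if s[i,4]>60:
            ys,xs=np.where(l==i);P=ray(c,np.c_[xs,ys],zb+.008)[:,:2]-C;A=np.degrees(np.arctan2(P[:,1],P[:,0]));mid=np.degrees(np.arctan2(*P.mean(0)[::-1]))
            rel=(A-mid+180)%360-180;print('hole',s[i,4],'r',np.round(np.hypot(*P.mean(0)),3),'mid',round(mid,1),'span',np.round(mid+np.percentile(rel,[1,99]),1),'%120',np.round((mid+np.percentile(rel,[1,99]))%120,1))
    return np.array(rc[0])/1000,rc[2]%90
E
python3 - <<'E'
from h import *
im,c,o=grab('wrist');mould(im,c,'pink',(.45,.186))
q=(.629,.171);print(studs(im,c,q))
E
```

```text
cavity centre [0.4507 0.1882] size mm [37.3 37.8] yaw%90 66.6 thr 169.0
flange [0.4508 0.188 ] 0.0649 320 / 322
hole 909 r 0.042 mid 162.3 span [135.5 198.3] %120 [15.5 78.3]
hole 866 r 0.042 mid 46.2 span [17.5 80.9] %120 [17.5 80.9]
(array([0.19592495, 0.0561774 ]), np.float64(0.4455184586024112), array([15.99914211]), array([7981], dtype=int32))
```

Run:
```python
from h import *
o=sensors.observe();print(pose(o),togo(o,.4507,.1882,.2,156.6))
```

```text
(array([0.45063863, 0.18737088, 0.20061325]), np.float64(111.88975513115896)) (array([0.0007, 0.0004, 0.0006]), np.float64(-0.78))
```

Converted, 0.05 m / 0.4 = 0.125, 0.04 m / 0.4 = 0.1, -0.78 rad / 1.5708 = -0.4966.

```bash
python3 nudge.py '0.0025 0 0.025 -0.1019 0.085
0.0025 0 0.05 -0.2037 0.085
0.0025 0 0.075 -0.3056 0.085
0.0025 0 0.1 -0.4074 0.085
0.0025 0 0.125 -0.4966 0.085' >/dev/null; python3 nudge.py '0 0 0 0 0.085
0 0 0.075 0 0.085
0 0 0.125 0 0.085
0 0 0.125 0 0.085';python3 - <<'E'
from h import *
o=sensors.observe();print(pose(o),togo(o,.4507,.1882,.047,156.6))
E
```

```text
time_s: 2.62
tcp_pos: [0.4493, 0.1894, 0.0999]
ee_rot: [-0.636, -3.075, 0.002]
ft_force: [0.0, -0.0, 0.7]
finger_gap: 0.0852
finger_force: 0.0
(array([0.4493013 , 0.1893887 , 0.09988327]), np.float64(156.6237546510037)) (array([-0.0018, -0.0004,  0.0529]), np.float64(0.0))
```

Converted, 0.053 m / 0.4 = 0.1325, 0.03 m / 0.4 = 0.075.

```bash
python3 nudge.py '-0.005 0 0.075 0 0.085
-0.005 0 0.1325 0 0.085
-0.005 0 0.1325 0 0.085
-0.005 0 0.1325 0 0.04
-0.005 0 0.1325 0 0.04' 70 >/dev/null;  python3 nudge.py '0 0 0 0 0.04
0 0 0 0 0.04
0 0 0 0 0.04
0 0 0 0 0.04'
```

```text
time_s: 3.75
tcp_pos: [0.4525, 0.1883, 0.049]
ee_rot: [0.635, 3.075, 0.002]
ft_force: [-1.0, -1.1, 10.2]
finger_gap: 0.0487
finger_force: 71.7
```

Converted, -0.11 m / 0.4 = -0.275, -0.07 m / 0.4 = -0.175.

```bash
python3 nudge.py '0 0 -0.075 0 0.04
0 0 -0.175 0 0.04
0 0 -0.275 0 0.04
0 0 -0.275 0 0.04'
python3 - <<'E'
from h import *
im,c,o=grab('wrist','w2');print(pose(o));print(togo(o,.6441,-.1779,.16,104.8))
E
```

```text
time_s: 4.25
tcp_pos: [0.4534, 0.1886, 0.1607]
ee_rot: [0.634, 3.072, 0.006]
ft_force: [0.8, -0.5, -2.8]
finger_gap: 0.0485
finger_force: 74.3
(array([0.45340248, 0.18856318, 0.16070469]), np.float64(156.66317431080714))
(array([-0.3203, -0.2609,  0.0007]), np.float64(0.905))
```

View pics/w2.png

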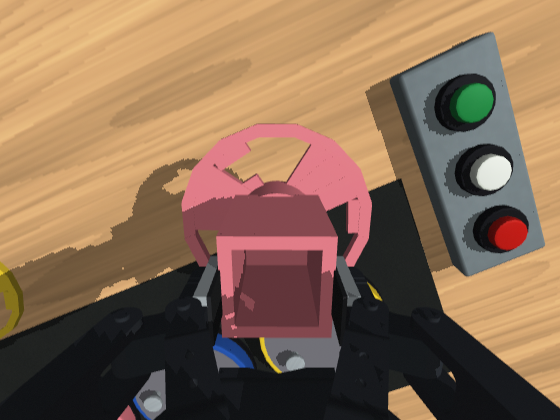

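The mould is held squarely, with its rim corners at about (217,237), (337,237), (333,337) and (220,337).

```bash
python3 - <<'E'
from h import *
o=sensors.observe();c=cam('wrist',o);z=o['tcp_pos'][2]+.046
P=ray(c,[(217,237),(337,237),(333,337),(220,337)],z);M=R.from_rotvec(o['ee_rot']).as_matrix();print(np.round((P-o['tcp_pos'])@M,4))
E
python3 nudge.py '-0.1125 -0.0875 0 0.0828 0.04
-0.225 -0.175 0 0.1655 0.04
-0.3375 -0.2625 0 0.2483 0.04
-0.45 -0.35 0 0.331 0.04
-0.55 -0.45 0 0.4138 0.04'>/dev/null;  python3 nudge.py '0 0 0 0 0.04';python3 - <<'E'
from h import *
o=sensors.observe();print(pose(o),o['finger_gap'],o['ft_force']);print(togo(o,.6441,-.1779,.16,104.8))
E
```

```text
[[ 0.0264 -0.0248 -0.0461]
 [ 0.0264  0.0242 -0.046 ]
 [-0.0228  0.0252 -0.0459]
 [-0.0228 -0.0262 -0.046 ]]
time_s: 5.05
tcp_pos: [0.583, -0.0698, 0.1562]
ee_rot: [1.595, 2.706, -0.005]
ft_force: [-0.4, 1.0, -1.1]
finger_gap: 0.0486
finger_force: 74.2
(array([ 0.58302659, -0.06982075,  0.15617488]), np.float64(118.96985406262854)) 0.04860345516057445 [-0.36907229  1.01649654 -1.1347074 ]
(array([-0.1241,  0.0011, -0.0036]), np.float64(0.247))
```

Converted, -0.126 m / 0.4 = -0.315, -0.09 m / 0.4 = -0.225, 0.247 rad / 1.5708 = 0.1572.

```bash
python3 nudge.py '-0.1125 0 0 0.0637 0.04
-0.225 0.0025 0 0.1273 0.04
-0.315 0.0025 0 0.1572 0.04
-0.315 0.0025 0 0.1572 0.04
-0.315 0.0025 0 0.1572 0.04'>/dev/null;  python3 nudge.py '0 0 0 0 0.04
0 0 0 0 0.04';python3 - <<'E'
from h import *
im,c,o=grab('wrist','w3');print(pose(o),o['finger_gap'],o['ft_force']);print(togo(o,.6446,-.1796,.1,104.8))
im,c,o=grab('top','t3')
E
```

```text
time_s: 5.92
tcp_pos: [0.6454, -0.1725, 0.1576]
ee_rot: [-1.904, -2.498, -0.0]
ft_force: [-0.1, 0.4, -2.5]
finger_gap: 0.0485
finger_force: 74.2
(array([ 0.64542704, -0.17248748,  0.15757436]), np.float64(105.38080524981548)) 0.04851302135485508 [-0.11238798  0.37675391 -2.53210454]
(array([-0.0067, -0.0027,  0.0576]), np.float64(0.01))
```

Converted, 0.055 m / 0.4 = 0.1375, 0.04 m / 0.4 = 0.1, 0.01 rad / 1.5708 = 0.0064.

```bash
python3 nudge.py '-0.0175 -0.0075 0.05 0.0064 0.04
-0.0175 -0.0075 0.1 0.0064 0.04
-0.0175 -0.0075 0.1375 0.0064 0.04
-0.0175 -0.0075 0.1375 0.0064 0.04
-0.0175 -0.0075 0.1375 0.0064 0.04';python3 - <<'E'
from h import *
o=sensors.observe();print(pose(o),togo(o,.6446,-.1796,.079,104.8))
E
```

```text
time_s: 6.65
tcp_pos: [0.6448, -0.1813, 0.1026]
ee_rot: [1.918, 2.488, 0.0]
ft_force: [0.3, -0.2, -1.7]
finger_gap: 0.0485
finger_force: 74.2
(array([ 0.64482013, -0.18126418,  0.10261886]), np.float64(104.72532112502623)) (array([0.0017, 0.0002, 0.0236]), np.float64(-0.001))
```

Converted, 0.02 m / 0.4 = 0.05, 0.017 m / 0.4 = 0.0425.

```bash
python3 nudge.py '0.0025 0 0.0175 0 0.04
0.0025 0 0.0325 0 0.04
0.0025 0 0.0425 0 0.04
0.0025 0 0.05 0 0.04
0.0025 0 0.05 0 0.04';python3 - <<'E'
from h import *
o=sensors.observe();print(o['ft_force'],pose(o),togo(o,.6446,-.1796,.079,104.8))
E
```

```text
time_s: 7.28
tcp_pos: [0.6442, -0.1802, 0.0823]
ee_rot: [-1.918, -2.488, 0.0]
ft_force: [-0.0, 0.4, -1.9]
finger_gap: 0.0485
finger_force: 74.2
[-0.04036038  0.36692021 -1.94670576] (array([ 0.64422632, -0.18017933,  0.08234592]), np.float64(104.72408699279825)) (array([0.0005, 0.0005, 0.0033]), np.float64(-0.001))
```

Converted, 0.003 m / 0.4 = 0.0075, 0.002 m / 0.4 = 0.005.

```bash
python3 nudge.py '0 0 0.005 0 0.04
0 0 0.0075 0 0.04
0 0 0.0075 0 0.04'; python3 nudge.py '0 0 0.0025 0 0.04
0 0 0.0025 0 0.04'|grep ft
```

```text
time_s: 7.65
tcp_pos: [0.6443, -0.1802, 0.0796]
ee_rot: [-1.918, -2.488, 0.0]
ft_force: [-0.5, -0.1, -2.4]
finger_gap: 0.0484
finger_force: 74.2
ft_force: [-2.9, 1.5, 4.9]
```

Converted, -0.001 m / 0.4 = -0.0025, 0.5 rad / 1.5708 = 0.3183.

```bash
python3 nudge.py '0 0 -0.0025 0.0637 0.04
0 0 -0.0025 0.1273 0.04
0 0 -0.0025 0.191 0.04
0 -0.0025 -0.0025 0.2546 0.04
0 -0.0025 -0.0025 0.3183 0.04';python3 nudge.py '0 0 0 0.0382 0.04
0 0 0 0.07 0.04
0 0 0 0.07 0.04';python3 - <<'E'
from h import *
o=sensors.observe();print(o['ft_force'],o['ft_torque'],pose(o),togo(o,.6446,-.1796,.079,69.8))
E
```

```text
time_s: 8.52
tcp_pos: [0.644, -0.1803, 0.0796]
ee_rot: [2.477, 1.932, 0.001]
ft_force: [0.8, 0.2, -2.1]
finger_gap: 0.0485
finger_force: 74.2
time_s: 8.9
tcp_pos: [0.6434, -0.1802, 0.0795]
ee_rot: [-2.577, -1.797, 0.0]
ft_force: [0.7, 0.3, -1.7]
finger_gap: 0.0482
finger_force: 74.2
[ 0.72227312  0.34163543 -1.69396337] [ 0.19036243 -0.07638685 -0.01571221] (array([ 0.64338837, -0.18022384,  0.07946196]), np.float64(69.78808055143683)) (array([0.001 , 0.0009, 0.0005]), np.float64(-0.0))
```

Converted, -0.004 m / 0.4 = -0.01, -0.003 m / 0.4 = -0.0075.

```bash
python3 nudge.py '0 0 -0.0025 0 0.04
0 0 -0.005 0 0.04
0 0 -0.0075 0 0.04
0 0 -0.01 0 0.04
0 0 -0.01 0 0.04' 90 | egrep 'tcp|ft_|gap';python3 nudge.py '0 0 -0.0025 0 0.04
0 0 -0.005 0 0.04
0 0 -0.005 0 0.04'|egrep 'tcp|ft_'
```

```text
tcp_pos: [0.6434, -0.1803, 0.0834]
ft_force: [1.8, 1.3, -7.1]
finger_gap: 0.0477
tcp_pos: [0.6434, -0.1803, 0.0855]
ft_force: [3.2, 1.1, -9.0]
```

Converted, -0.004 m / 0.4 = -0.01, -0.003 m / 0.4 = -0.0075.

```bash
python3 nudge.py '0 0 -0.0025 0 0.04
0 0 -0.005 0 0.04
0 0 -0.0075 0 0.04
0 0 -0.01 0 0.04
0 0 -0.01 0 0.04'|egrep 'tcp|ft_|time';python3 nudge.py '0 0 -0.0025 0 0.04
0 0 -0.0025 0 0.04
0 0 -0.0025 0 0.04
0 0 -0.0025 0 0.04
0 0 -0.0025 0 0.04'|egrep 'tcp|ft_'
```

```text
time_s: 10.52
tcp_pos: [0.6434, -0.1804, 0.0895]
ft_force: [4.0, 0.3, -14.4]
tcp_pos: [0.6433, -0.1804, 0.0906]
ft_force: [4.3, 1.4, -16.0]
```

Converted, 0.011 m / 0.4 = 0.0275, 0.009 m / 0.4 = 0.0225.

```bash
python3 nudge.py '0 0 0.0075 0 0.04
0 0 0.015 0 0.04
0 0 0.0225 0 0.04
0 0 0.0275 0 0.04
0 0 0.0275 0 0.04'|egrep 'tcp|ft_|time';python3 nudge.py '0 0 0.0013 0 0.04
0 0 0.0013 0 0.04'|egrep 'tcp|ft_'
```

```text
time_s: 11.78
tcp_pos: [0.6435, -0.1807, 0.0801]
ft_force: [1.0, 2.3, -1.6]
tcp_pos: [0.6436, -0.1805, 0.0795]
ft_force: [0.9, 2.3, 1.6]
```

Now I'll release it and rise clear.

Converted, -0.12 m / 0.4 = -0.3, -0.09 m / 0.4 = -0.225.

```bash
python3 nudge.py '0 0 0 0 0.085
0 0 0 0 0.085
0 0 0 0 0.085
0 0 0 0 0.085
0 0 0 0 0.085' >/dev/null; python3 nudge.py '0 0 -0.075 0 0.085
0 0 -0.225 0 0.085
0 0 -0.3 0 0.085
0 0 -0.3 0 0.085
0 0 -0.3 0 0.085'
python3 - <<'E'
from h import *
im,c,o=grab('wrist','w4');mould(im,c,'pink',(.644,-.178),.03)
print(togo(o,.47,-.19,.2,67))
im,c,o=grab('top','t4');mould(im,c,'yellow',(.428,-.197))
E
```

```text
time_s: 13.28
tcp_pos: [0.6429, -0.18, 0.1984]
ee_rot: [-2.576, -1.797, 0.001]
ft_force: [0.6, -0.3, -0.6]
finger_gap: 0.0851
finger_force: 0.0
cavity centre [ 0.6439 -0.178 ] size mm [35.4 37.6] yaw%90 70.9 thr 177.0
flange [0. 0.] 0.0 0 / 393
(array([-0.0691, -0.1588, -0.0015]), np.float64(0.049))
cavity centre [ 0.5572 -0.1892] size mm [126.3  30.5] yaw%90 68.0 thr 138.0
flange [ 0.5385 -0.1834] 0.0651 12 / 4125
hole 123 r 0.054 mid -14.0 span [-58.7  28.7] %120 [61.3 28.7]
hole 1133 r 0.013 mid 154.2 span [-14.6 320. ] %120 [105.4  80. ]
```

View pics/w4.png

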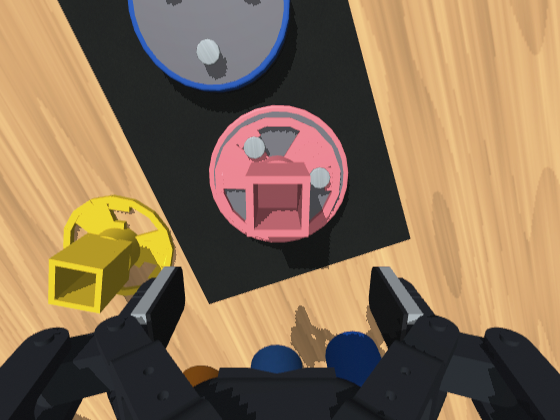

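Pink is locked: the stud heads at (255,147) and (320,178) sit over the slots, and the mould is centred at (0.644,-0.178). The yellow mould is at (115,245). I'll go above it.

```bash
python3 - <<'E'
from h import *
o=sensors.observe();print(togo(o,.43,-.197,.2,69.8))
E
python3 nudge.py '-0.0575 -0.12 0 0 0.085
-0.1125 -0.2425 0 0 0.085
-0.17 -0.3625 0 0 0.085
-0.22 -0.4825 0 0 0.085
-0.22 -0.4825 0 0 0.085' >/dev/null; python3 nudge.py '0 0 0 0 0.085
0 0 0 0 0.085
0 0 0 0 0.085'
sed -i "s/(HUE\[col\]\[0\]\[0\]-6,60,20)/(HUE[col][0][0]-6,60 if col=='pink' else 165,20)/" h.py
python3 - <<'E'
from h import *
im,c,o=grab('wrist','w5');mould(im,c,'yellow',(.428,-.197))
print(togo(o,.43,-.197,.2,69.8))
E
```

```text
(array([-0.0894, -0.1937, -0.0018]), np.float64(-0.0))
time_s: 14.38
tcp_pos: [0.4326, -0.1962, 0.1988]
ee_rot: [2.576, 1.798, -0.001]
ft_force: [-0.4, 0.0, 1.0]
finger_gap: 0.0853
finger_force: 0.0
cavity centre [ 0.4301 -0.1957] size mm [37.7 38. ] yaw%90 57.1 thr 151.0
flange [ 0.43   -0.1961] 0.0648 325 / 326
hole 929 r 0.042 mid 35.1 span [ 7.4 70.4] %120 [ 7.4 70.4]
hole 818 r 0.042 mid 152.4 span [125.7 189.4] %120 [ 5.7 69.4]
hole 70 r 0.045 mid -55.9 span [-69.2 -47.4] %120 [50.8 72.6]
(array([-0.0016, -0.0022, -0.0012]), np.float64(0.0))
```

View pics/w5.png

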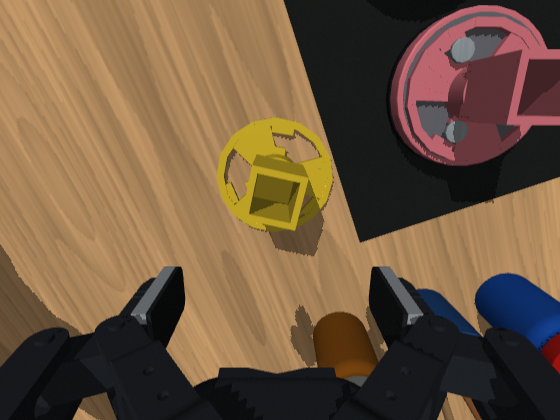

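```bash
python3 - <<'E'
from h import *
o=sensors.observe();print(pose(o),togo(o,.4301,-.1957,.1,57.1))
E
python3 nudge.py '-0.0025 -0.0025 0.075 0.07 0.085
-0.0025 -0.0025 0.15 0.1407 0.085
-0.0025 -0.0025 0.25 0.1407 0.085
-0.0025 -0.0025 0.25 0.1407 0.085
-0.0025 -0.0025 0.25 0.1407 0.085' >/dev/null
python3 - <<'E'
from h import *
o=sensors.observe();print(pose(o),togo(o,.4301,-.1957,.049,57.1))
E
```

```text
(array([ 0.43242833, -0.19625932,  0.19881394]), np.float64(69.80974736773658)) (array([-0.0002, -0.0024,  0.0988]), np.float64(0.222))
(array([ 0.43088001, -0.19735171,  0.09982875]), np.float64(57.096660830831944)) (array([ 0.001 , -0.0016,  0.0508]), np.float64(-0.0))
```

Converted, 0.051 m / 0.4 = 0.1275, 0.03 m / 0.4 = 0.075.

```bash
python3 nudge.py '0.0025 -0.0025 0.075 0 0.085
0.0025 -0.0025 0.1275 0 0.085
0.0025 -0.0025 0.1275 0 0.085
0.0025 -0.0025 0.1275 0 0.04
0.0025 -0.0025 0.1275 0 0.04' 70 >/dev/null;  python3 nudge.py '0 0 0 0 0.04
0 0 0 0 0.04
0 0 0 0 0.04
0 0 0 0 0.04'; python3 nudge.py '0 0 -0.075 0 0.04
0 0 -0.175 0 0.04
0 0 -0.275 0 0.04
0 0 -0.275 0 0.04
0 0 -0.275 0 0.04'
python3 - <<'E'
from h import *
im,c,o=grab('wrist','w6');print(pose(o));print(togo(o,.6292,.1714,.16,71.7))
im,c,o=grab('top');print(studs(im,c,(.6292,.1714)))
E
```

```text
time_s: 16.18
tcp_pos: [0.4309, -0.1956, 0.0495]
ee_rot: [2.758, 1.501, 0.003]
ft_force: [-1.7, 0.7, 12.7]
finger_gap: 0.0487
finger_force: 71.2
time_s: 16.8
tcp_pos: [0.4302, -0.1949, 0.158]
ee_rot: [-2.759, -1.503, -0.001]
ft_force: [-0.5, -0.7, -2.7]
finger_gap: 0.0486
finger_force: 74.7
(array([ 0.43016076, -0.19491102,  0.15796346]), np.float64(57.16288958819668))
(array([ 0.4157, -0.0314, -0.0018]), np.float64(-0.254))
(array([0.6292062 , 0.17144626]), np.float64(0.04191875014168434), array([41.21320471, 41.50308914, 41.62779291]), array([43, 42, 42], dtype=int32))
```

View pics/w6.png

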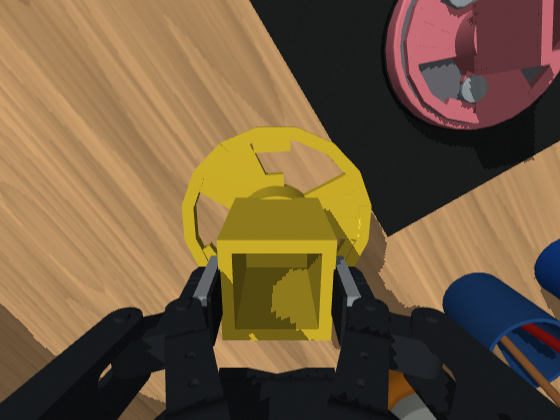

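Yellow is held squarely, with its rim at (217–337, 240–340). I'll move it over its stand.

Converted, 0.25 m / 0.4 = 0.625, 0.2 m / 0.4 = 0.5, -0.15 rad / 1.5708 = -0.0955.

```bash
python3 nudge.py '0.125 -0.01 0 -0.0191 0.04
0.25 -0.02 0 -0.0382 0.04
0.375 -0.03 0 -0.0573 0.04
0.5 -0.0375 0 -0.0764 0.04
0.625 -0.0475 0 -0.0955 0.04'>/dev/null; python3 nudge.py '0.05 0 0 -0.0191 0.04
0.125 0 0 -0.0382 0.04
0.125 0 0 -0.0382 0.04'
python3 - <<'E'
from h import *
o=sensors.observe();print(pose(o));print(togo(o,.629,.171,.16,71.6))
E
```

```text
time_s: 17.9
tcp_pos: [0.5713, 0.0726, 0.1573]
ee_rot: [-2.584, -1.786, 0.0]
ft_force: [-0.1, -0.3, -2.0]
finger_gap: 0.0483
finger_force: 74.5
(array([0.57127896, 0.07259373, 0.15732161]), np.float64(69.3244404762845))
(array([ 0.1124,  0.0193, -0.0027]), np.float64(-0.04))
```

Converted, 0.112 m / 0.4 = 0.28, 0.08 m / 0.4 = 0.2, -0.04 rad / 1.5708 = -0.0255.

```bash
python3 nudge.py '0.1 0.0175 0 -0.0127 0.04
0.2 0.035 0 -0.0255 0.04
0.28 0.0475 0.05 -0.0255 0.04
0.28 0.0475 0.1 -0.0255 0.04
0.28 0.0475 0.1375 -0.0255 0.04'>/dev/null; python3 nudge.py '0 0 0 0 0.04
0 0 0 0 0.04
0 0 0 0 0.04'
python3 - <<'E'
from h import *
o=sensors.observe();print(pose(o));print(togo(o,.629,.171,.0795,71.6))
E
```

```text
time_s: 18.9
tcp_pos: [0.6287, 0.1678, 0.104]
ee_rot: [2.551, 1.833, 0.002]
ft_force: [-0.6, -0.3, -1.8]
finger_gap: 0.0489
finger_force: 74.6
(array([0.6286817 , 0.16780166, 0.10399216]), np.float64(71.39611855537018))
(array([ 0.0031, -0.0007,  0.0245]), np.float64(-0.004))
```

Converted, 0.021 m / 0.4 = 0.0525, 0.016 m / 0.4 = 0.04, -0.003 rad / 1.5708 = -0.0019.

```bash
python3 nudge.py '0.0075 -0.0025 0 -0.0019 0.04
0.0075 -0.0025 0.025 -0.0019 0.04
0.0075 -0.0025 0.04 -0.0019 0.04
0.0075 -0.0025 0.0525 -0.0019 0.04
0.0075 -0.0025 0.0525 -0.0019 0.04'; python3 nudge.py '0 0 0.0025 0 0.04
0 0 0.0063 0 0.04
0 0 0.0063 0 0.04'
python3 - <<'E'
from h import *
o=sensors.observe();print(pose(o));print(togo(o,.629,.171,.0795,71.6))
E
```

```text
time_s: 19.52
tcp_pos: [0.6279, 0.1711, 0.0815]
ee_rot: [-2.548, -1.838, 0.002]
ft_force: [-0.0, 0.8, -2.3]
finger_gap: 0.0483
finger_force: 74.6
time_s: 19.9
tcp_pos: [0.6284, 0.1714, 0.0797]
ee_rot: [2.548, 1.838, 0.001]
ft_force: [-0.6, 0.3, -2.5]
finger_gap: 0.0486
finger_force: 74.6
(array([0.62840432, 0.17135004, 0.0797475 ]), np.float64(71.60520909072177))
(array([-0.0001,  0.0007,  0.0002]), np.float64(0.0))
```

Nearly seated and through the heads, so I'll turn it 35° clockwise.

Converted, 0.5 rad / 1.5708 = 0.3183.

```bash
python3 nudge.py '0 0 0 0.0637 0.04
0 0 0 0.1273 0.04
0 0 0 0.191 0.04
0 0 0 0.2546 0.04
0 0 0 0.3183 0.04';python3 nudge.py '0 0 0 0.0382 0.04
0 0 0 0.07 0.04
0 0 0 0.07 0.04';python3 - <<'E'
from h import *
o=sensors.observe();print(o['ft_force'],o['ft_torque'],pose(o))
E
```

```text
time_s: 20.52
tcp_pos: [0.6286, 0.1711, 0.0798]
ee_rot: [2.925, 1.145, 0.001]
ft_force: [0.4, 1.1, -2.4]
finger_gap: 0.0483
finger_force: 74.6
time_s: 20.9
tcp_pos: [0.629, 0.1718, 0.0799]
ee_rot: [2.982, 0.989, 0.002]
ft_force: [2.9, 0.9, 0.2]
finger_gap: 0.048
finger_force: 74.6
[2.90063378 0.93897384 0.15506528] [ 0.19666806 -0.59874245  0.06507449] (array([0.62901565, 0.1717795 , 0.07985906]), np.float64(36.68300228002277))
```

Converted, -0.004 m / 0.4 = -0.01, -0.003 m / 0.4 = -0.0075.

```bash
python3 nudge.py '0 0 -0.0025 0 0.04
0 0 -0.005 0 0.04
0 0 -0.0075 0 0.04
0 0 -0.01 0 0.04
0 0 -0.01 0 0.04' 90 | egrep 'tcp|ft_|gap';python3 nudge.py '0 0 -0.0025 0 0.04
0 0 -0.005 0 0.04
0 0 -0.0075 0 0.04
0 0 -0.0075 0 0.04'|egrep 'tcp|ft_'
```

```text
tcp_pos: [0.6284, 0.1716, 0.0835]
ft_force: [4.7, 2.9, -7.6]
finger_gap: 0.048
tcp_pos: [0.6284, 0.1716, 0.0863]
ft_force: [5.2, 2.3, -10.2]
```

Converted, -0.0035 m / 0.4 = -0.0088, -0.003 m / 0.4 = -0.0075.

```bash
python3 nudge.py '0 0 -0.0025 0 0.04
0 0 -0.005 0 0.04
0 0 -0.0075 0 0.04
0 0 -0.0088 0 0.04
0 0 -0.0088 0 0.04'|egrep 'tcp|ft_|time';python3 nudge.py '0 0 0 0 0.04
0 0 0 0 0.04
0 0 0 0 0.04
0 0 0 0 0.04
0 0 0 0 0.04'|egrep 'tcp|ft_'
```

```text
time_s: 22.65
tcp_pos: [0.6283, 0.1717, 0.0893]
ft_force: [5.6, 3.0, -14.0]
tcp_pos: [0.6283, 0.1717, 0.0893]
ft_force: [6.6, 3.7, -13.6]
```

Converted, -0.001 m / 0.4 = -0.0025.

```bash
python3 nudge.py '0 0 -0.0025 0 0.04
0 0 -0.0025 0 0.04
0 0 -0.0025 0 0.04
0 0 -0.0025 0 0.04
0 0 -0.0025 0 0.04'|egrep 'tcp|ft_'; python3 nudge.py '0 0 0.0075 0 0.04
0 0 0.015 0 0.04
0 0 0.0225 0 0.04
0 0 0.0288 0 0.04
0 0 0.0288 0 0.04'|egrep 'tcp|ft_|time';python3 nudge.py '0 0 0.0013 0 0.04
0 0 0.0013 0 0.04'|egrep 'tcp|ft_'
```

```text
tcp_pos: [0.6284, 0.1717, 0.0902]
ft_force: [6.9, 3.1, -15.7]
time_s: 24.52
tcp_pos: [0.6288, 0.1716, 0.0801]
ft_force: [4.6, 2.6, 1.0]
tcp_pos: [0.629, 0.1717, 0.08]
ft_force: [3.4, 4.2, 3.9]
```

Converted, -0.12 m / 0.4 = -0.3, -0.09 m / 0.4 = -0.225.

```bash
python3 nudge.py '0 0 0 0 0.085
0 0 0 0 0.085
0 0 0 0 0.085
0 0 0 0 0.085
0 0 0 0 0.085' >/dev/null; python3 nudge.py '0 0 -0.075 0 0.085
0 0 -0.225 0 0.085
0 0 -0.3 0 0.085
0 0 -0.3 0 0.085
0 0 -0.3 0 0.085'
python3 - <<'E'
from h import *
im,c,o=grab('wrist','w7');mould(im,c,'yellow',(.629,.171),.03)
im,c,o=grab('top','t7')
im,c,o=grab('side','s7')
E
```

```text
time_s: 26.02
tcp_pos: [0.6277, 0.1716, 0.1984]
ee_rot: [-2.982, -0.988, 0.001]
ft_force: [-1.0, 0.2, -0.8]
finger_gap: 0.0852
finger_force: 0.0
cavity centre [0.6288 0.1717] size mm [37.1 37.7] yaw%90 36.7 thr 201.0
flange [0. 0.] 0.0 0 / 393
```

View pics/w7.png

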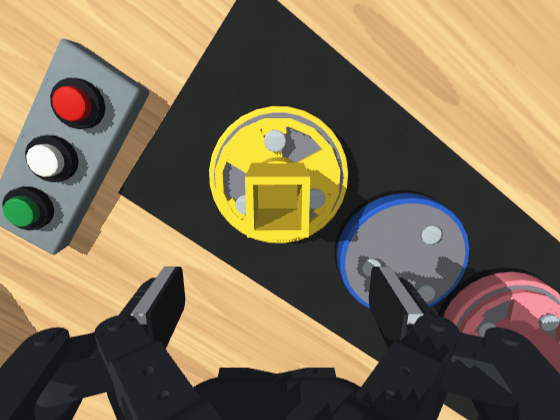

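View pics/s7.png

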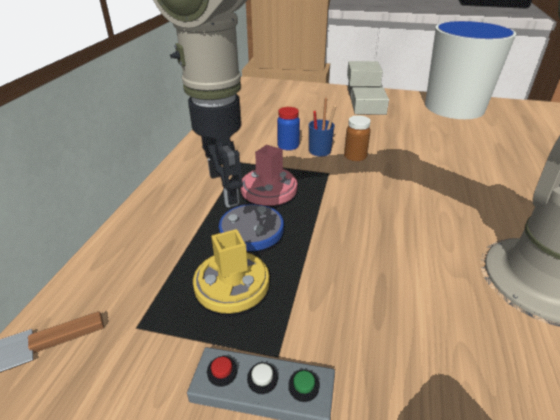

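Both moulds are locked and centred; yellow's heads are over its slots. The keys are at (71,103), (45,157) and (21,211) in the wrist view. I'll triangulate their tops from the three views.

Run:
```python
from h import *
o=sensors.observe();V={}
for n,f in(('wrist','w7'),('top','t7'),('side','s7')):
    im=cv2.imread(f'pics/{f}.png')[:,:,::-1].copy();c=cam(n,o);H=hsv(im)
    M={'red':cv2.inRange(H,(0,180,100),(6,255,255))|cv2.inRange(H,(174,180,100),(180,255,255)),'white':cv2.inRange(H,(0,0,195),(180,40,255)),'green':cv2.inRange(H,(50,120,50),(80,255,255))}
    for k,g in dict(red=(.572,.372,.045),white=(.506,.372,.045),green=(.441,.37,.045)).items():
        p=proj(c,g)[0];N,l,s,ce=cv2.connectedComponentsWithStats(M[k])
        i=1+np.argmin(np.where(s[1:,4]>40,np.hypot(*(ce[1:]-p).T),1e9));px=ce[i]
        f_,cx,cy,W=c;d=W[:3,:3]@[(px[0]-cx)/f_,(px[1]-cy)/f_,1];V.setdefault(k,[]).append((W[:3,3],d/np.linalg.norm(d)));print(n,k,px.round(1),s[i,4])
for k,v in V.items():
    A=sum(np.eye(3)-np.outer(d,d) for _,d in v);b=sum((np.eye(3)-np.outer(d,d))@p for p,d in v);X=np.linalg.solve(A,b)
    print(k,X.round(4),[round(float(np.linalg.norm(np.cross(X-p,d)))*1000,1) for p,d in v])
    print(togo(o,X[0],X[1],.12,36.7))
```

```text
wrist red [ 68.5 102.8] 912
wrist white [ 41.4 160.2] 735
wrist green [ 20.8 210.7] 875
top red [441.2 174.2] 440
top white [437.4 257.4] 445
top green [137.1 254.2] 10
side red [221.1 366.9] 294
side white [261.5 374.1] 297
side green [303.7 381.5] 376
red [0.6048 0.1157 0.3158] [139.1, 448.5, 364.2]
(array([-0.0514,  0.031 ,  0.0779]), np.float64(-0.001))
white [0.5253 0.12   0.2722] [181.1, 465.4, 333.4]
(array([-0.1126, -0.0199,  0.0781]), np.float64(-0.001))
green [0.4423 0.3669 0.0414] [3.8, 4.6, 1.7]
(array([-0.0317, -0.2675,  0.078 ]), np.float64(-0.001))
```

The arm hides the keys in this top view, so I'll use the first one (the panel is fixed).

Run:
```python
from h import *
o=sensors.observe();V={}
for n,f in(('wrist','w7'),('top','top0'),('side','side0')):
    im=cv2.imread(f'pics/{f}.png')[:,:,::-1].copy();c=cam(n,o);H=hsv(im)
    M={'red':cv2.inRange(H,(0,180,90),(6,255,255))|cv2.inRange(H,(174,180,90),(180,255,255)),'white':cv2.inRange(H,(0,0,185),(180,45,255)),'green':cv2.inRange(H,(50,110,40),(80,255,255))}
    for k,g in dict(red=(.572,.372,.045),white=(.506,.372,.045),green=(.441,.37,.045)).items():
        p=proj(c,g)[0];N,l,s,ce=cv2.connectedComponentsWithStats(M[k])
        i=1+np.argmin(np.where(s[1:,4]>40,np.hypot(*(ce[1:]-p).T),1e9));px=ce[i]
        f_,cx,cy,W=c;d=W[:3,:3]@[(px[0]-cx)/f_,(px[1]-cy)/f_,1];V.setdefault(k,[]).append((W[:3,3],d/np.linalg.norm(d)));print(n,k,px.round(1),s[i,4])
for k,v in V.items():
    A=sum(np.eye(3)-np.outer(d,d) for _,d in v);b=sum((np.eye(3)-np.outer(d,d))@p for p,d in v);X=np.linalg.solve(A,b)
    print(k,X.round(4),[round(float(np.linalg.norm(np.cross(X-p,d)))*1000,1) for p,d in v])
    print(togo(o,X[0],X[1],.12,36.7))
```

```text
wrist red [ 69.2 102.6] 960
wrist white [ 41.5 160.2] 742
wrist green [ 20.9 210.8] 893
top red [441.2 174.2] 440
top white [133.6 228.7] 85
top green [132. 249.] 1
side red [221.1 367. ] 300
side white [261.5 374. ] 312
side green [303.8 381.6] 396
red [0.6048 0.1158 0.3159] [139.0, 448.6, 364.3]
(array([-0.0513,  0.031 ,  0.0779]), np.float64(-0.001))
white [0.5089 0.3729 0.0472] [0.4, 0.5, 0.3]
(array([ 0.0254, -0.2325,  0.0779]), np.float64(-0.001))
green [0.4481 0.3711 0.0485] [3.6, 6.9, 4.9]
(array([-0.0245, -0.2674,  0.078 ]), np.float64(-0.001))
```

Run:
```python
from h import *
o=sensors.observe()
for n,P in dict(wrist=((69.2,102.6),(41.5,160.2),(20.9,210.8)),side=((221.1,367),(261.5,374),(303.8,381.6)),top=((135,205.5),(133.6,228.7),(134,253))).items():
    print(n,ray(cam(n,o),P,.0472)[:,:2].round(4).tolist())
print(togo(o,.573,.374,.2,109),pose(o),o['joints'])
```

```text
wrist [[0.5748, 0.3749], [0.5085, 0.3731], [0.4462, 0.3682]]
side [[0.5733, 0.376], [0.5089, 0.3732], [0.4434, 0.3709]]
top [[0.5732, 0.3711], [0.5095, 0.3726], [0.4435, 0.3692]]
(array([ 0.0772, -0.1952, -0.0022]), np.float64(-1.263)) (array([0.62758982, 0.17131804, 0.19783939]), np.float64(36.6614008610833)) [-0.82444962  0.62414247  0.75994404  1.81637327 -0.5305655   0.91871256
 -0.75558564]
```

The rows are not in the units I measure in: shifts go in shares of 0.4 m and turns go in shares of 90 degrees. I convert before sending: -0.195 m / 0.4 = -0.4875, -0.15 m / 0.4 = -0.375.

```bash
python3 nudge.py '0.05 -0.125 0 0 0
0.1 -0.25 0 0 0
0.15 -0.375 0 0 0
0.1925 -0.4875 0.075 0 0
0.1925 -0.4875 0.2 0 0' 30 >/dev/null;python3 nudge.py '0 0 0.05 0 0
0 0 0.1 0 0
0 0 0.1 0 0
0 0 0.1 0 0';  python3 - <<'E'
from h import *
o=sensors.observe();print(togo(o,.5735,.375,.06,36.7))
E
```

```text
time_s: 27.3
tcp_pos: [0.5747, 0.3734, 0.0803]
ee_rot: [-2.982, -0.986, -0.003]
ft_force: [0.2, -0.5, -0.8]
finger_gap: -0.0001
finger_force: 0.0
(array([-0.    , -0.002 ,  0.0203]), np.float64(-0.002))
```

Now I'll press red, lowering to about 5 mm below its top.

Converted, 0.036 m / 0.4 = 0.09, 0.034 m / 0.4 = 0.085.

```bash
python3 nudge.py '0 -0.0025 0.05 0 0
0 -0.0025 0.075 0 0
0 -0.0025 0.085 0 0
0 -0.0025 0.09 0 0
0 -0.0025 0.09 0 0' | egrep 'tcp|ft_';python3 nudge.py '0 0 0.005 0 0
0 0 0.0075 0 0
0 0 0.0075 0 0' | egrep 'tcp|ft_'
```

```text
tcp_pos: [0.5731, 0.3746, 0.0432]
ft_force: [0.3, 0.3, 1.1]
tcp_pos: [0.573, 0.3746, 0.0401]
ft_force: [0.1, -0.4, 1.1]
```

Converted, 0.002 m / 0.4 = 0.005, 0.001 m / 0.4 = 0.0025.

```bash
python3 nudge.py '0 0 0.0025 0 0
0 0 0.005 0 0
0 0 0.005 0 0' | egrep 'tcp|ft_';python3 nudge.py '0 0 0.0025 0 0
0 0 0.0038 0 0
0 0 0.0038 0 0' | egrep 'tcp|ft_'
```

```text
tcp_pos: [0.573, 0.3745, 0.038]
ft_force: [0.7, -0.3, 0.5]
tcp_pos: [0.573, 0.3745, 0.0365]
ft_force: [-0.4, -0.2, -0.1]
```

Run:
```python
from h import *
im,c,o=grab('wrist','w8');print(o['ft_force'],o['finger_gap'],o['tcp_pos'])
im,c,o=grab('side');cv2.imwrite('pics/s8.png',cv2.resize(im[300:420,120:360,::-1],None,fx=3,fy=3))
```

```text
[-0.36638943 -0.15706373 -0.1417418 ] 0.0002622538985518085 [0.5729905  0.3745364  0.03652793]
```

View pics/s8.png

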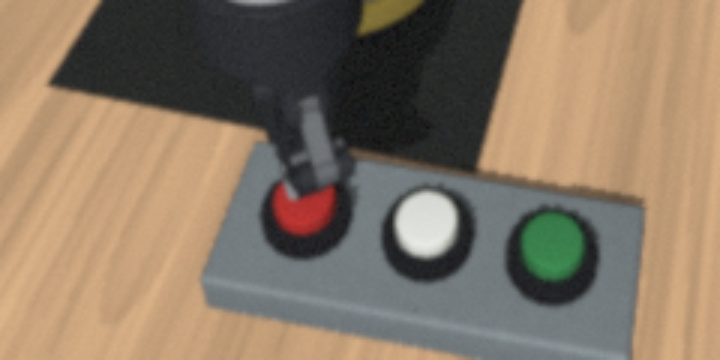

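View pics/w8.png

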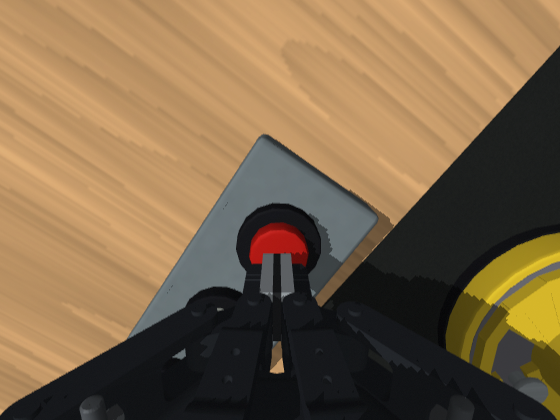

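The closed tips are over the red key at about (278,258) in the wrist view, but there is no press force yet. I'll keep lowering and watch the force.

Converted, 0.002 m / 0.4 = 0.005, 0.001 m / 0.4 = 0.0025.

```bash
python3 nudge.py '0 0 0.0025 0 0
0 0 0.005 0 0
0 0 0.005 0 0' | egrep 'tcp|ft_';python3 nudge.py '0 0 0.0025 0 0
0 0 0.005 0 0
0 0 0.005 0 0' | egrep 'tcp|ft_'
```

```text
tcp_pos: [0.573, 0.3745, 0.0345]
ft_force: [0.6, 0.3, -0.3]
tcp_pos: [0.573, 0.3745, 0.0325]
ft_force: [-0.0, -0.0, 0.7]
```

Run:
```python
from h import *
im,c,o=grab('side');print(o['tcp_pos'],o['ft_force'],o['joint_torque'].round(1))
p=proj(c,o['tcp_pos'])[0];print(p,'in crop',(p-[170,320])*5, proj(c,[.5735,.375,.047]))
cr=cv2.resize(im[320:420,170:330,::-1],None,fx=5,fy=5,interpolation=cv2.INTER_CUBIC);cv2.drawMarker(cr,tuple(((p-[170,320])*5).astype(int).tolist()),(255,0,255),0,20,1);cv2.imwrite('pics/s9.png',cr)
```

```text
[0.57297211 0.37453227 0.0324936 ] [-0.04338553 -0.04964621  0.7456658 ] [  0.  -77.9  14.9 -15.2   0.   -0.    0. ]
[222.42912236 371.53894516] in crop [262.14561178 257.6947258 ] [[221.19236651 366.46722778]]
```

View pics/s9.png

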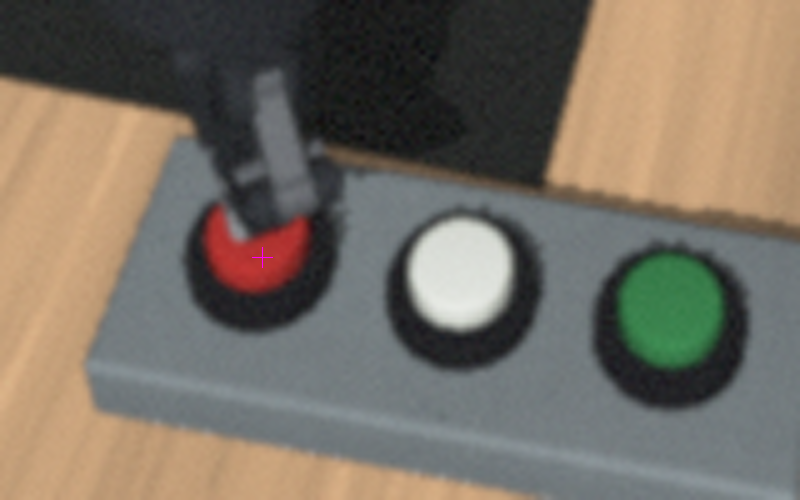

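The fingertip at (260,235) in the crop sits above the nominal TCP marker at (262,258), and the red key isn't depressed yet. I'll keep going.

Converted, 0.002 m / 0.4 = 0.005, 0.001 m / 0.4 = 0.0025.

```bash
python3 nudge.py '0 0 0.0025 0 0
0 0 0.005 0 0
0 0 0.005 0 0' | egrep 'tcp|ft_';python3 nudge.py '0 0 0.0025 0 0
0 0 0.005 0 0
0 0 0.005 0 0' | egrep 'tcp|ft_|gap'
```

```text
tcp_pos: [0.5729, 0.3745, 0.0305]
ft_force: [-0.7, -1.3, 0.7]
tcp_pos: [0.5729, 0.3745, 0.0285]
ft_force: [0.8, 0.4, 0.1]
finger_gap: 0.0
```

Converted, 0.002 m / 0.4 = 0.005, 0.001 m / 0.4 = 0.0025.

```bash
python3 nudge.py '0 0 0.0025 0 0
0 0 0.005 0 0
0 0 0.005 0 0' | egrep 'tcp|ft_';python3 nudge.py '0 0 0.0025 0 0
0 0 0.005 0 0
0 0 0.005 0 0' | egrep 'tcp|ft_|gap'
python3 - <<'E'
from h import *
im,c,o=grab('side')
p=proj(c,o['tcp_pos'])[0]
cr=cv2.resize(im[320:420,170:330,::-1],None,fx=5,fy=5,interpolation=cv2.INTER_CUBIC);cv2.drawMarker(cr,tuple(((p-[170,320])*5).astype(int).tolist()),(255,0,255),0,20,1);cv2.imwrite('pics/s10.png',cr)
H=hsv(im);
for n,m in dict(red=cv2.inRange(H,(0,180,90),(6,255,255))|cv2.inRange(H,(174,180,90),(180,255,255))).items():
    m[:330]=0;m[:,:190]=0;m[:,250:]=0;ys,xs=np.where(m>0);print('now',xs.min(),xs.max(),ys.min(),ys.max(),len(xs))
H=hsv(cv2.imread('pics/side0.png')[:,:,::-1].copy());m=cv2.inRange(H,(0,180,90),(6,255,255))|cv2.inRange(H,(174,180,90),(180,255,255));m[:330]=0;m[:,:190]=0;m[:,250:]=0;ys,xs=np.where(m>0);print('start',xs.min(),xs.max(),ys.min(),ys.max(),len(xs))
E
```

```text
tcp_pos: [0.5731, 0.3746, 0.0266]
ft_force: [0.1, -0.5, 0.4]
tcp_pos: [0.573, 0.3746, 0.0246]
ft_force: [-1.2, -0.6, 2.3]
finger_gap: -0.0005
now 212 230 365 377 105
start 212 231 357 377 300
```

Converted, 0.002 m / 0.4 = 0.005, 0.001 m / 0.4 = 0.0025.

```bash
python3 nudge.py '0 0 0.0025 0 0
0 0 0.005 0 0
0 0 0.005 0 0' | egrep 'tcp|ft_';python3 nudge.py '0 0 0.0025 0 0
0 0 0.005 0 0
0 0 0.005 0 0' | egrep 'tcp|ft_|gap'
```

```text
tcp_pos: [0.573, 0.3746, 0.0226]
ft_force: [-1.5, 0.5, 3.4]
tcp_pos: [0.5731, 0.3746, 0.0206]
ft_force: [-0.5, -0.9, 5.2]
finger_gap: -0.0002
```

View pics/s10.png

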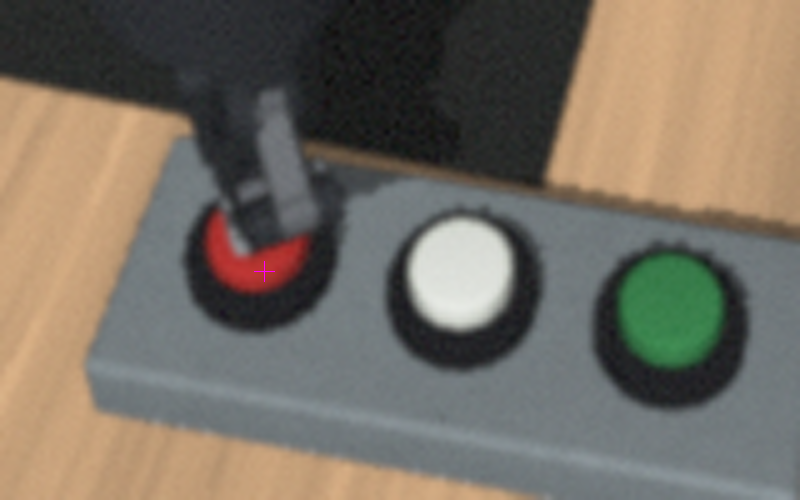

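Red is now pressed at about 5 N; contact started near TCP z 0.026. One more millimetre, then release and move on to white.

Converted, 0.001 m / 0.4 = 0.0025.

```bash
python3 nudge.py '0 0 0.0025 0 0
0 0 0.0025 0 0' | egrep 'tcp|ft_';python3 nudge.py '0 0 -0.05 0 0
0 0 -0.1 0 0
0 0 -0.1 0 0' >/dev/null
python3 - <<'E'
from h import *
o=sensors.observe();print(o['tcp_pos'],togo(o,.509,.373,.06,36.7))
im,c,o=grab('side');H=hsv(im);m=cv2.inRange(H,(0,180,90),(6,255,255))|cv2.inRange(H,(174,180,90),(180,255,255));m[:330]=0;m[:,:190]=0;m[:,250:]=0;ys,xs=np.where(m>0);print('now',ys.min(),ys.max(),len(xs))
E
```

```text
tcp_pos: [0.5731, 0.3746, 0.0204]
ft_force: [-2.8, -1.0, 11.2]
[0.57410305 0.3750973  0.06180796] (array([-0.0535, -0.0372,  0.0016]), np.float64(-0.001))
now 357 377 299
```

Red bottomed out at 0.0204, where the force jumped to 11 N, and has sprung back. White next.

Converted, -0.0535 m / 0.4 = -0.1338, 0.03 m / 0.4 = 0.075.

```bash
python3 nudge.py '-0.0675 -0.0475 0 0 0
-0.1338 -0.0925 0 0 0
-0.1338 -0.0925 0 0 0
-0.1338 -0.0925 0.0375 0 0
-0.1338 -0.0925 0.075 0 0' |egrep 'tcp|ft_'; python3 nudge.py '0 0 0.005 0 0
0 0 0.01 0 0
0 0 0.015 0 0
0 0 0.02 0 0
0 0 0.0238 0 0' |egrep 'tcp|ft_'; python3 nudge.py '0 0 0 0 0
0 0 0 0 0' | egrep 'tcp|ft_'
```

```text
tcp_pos: [0.5087, 0.3722, 0.0283]
ft_force: [0.4, 0.3, 0.3]
tcp_pos: [0.5081, 0.3719, 0.0203]
ft_force: [-3.2, -3.6, 14.3]
tcp_pos: [0.5081, 0.3718, 0.0205]
ft_force: [-2.8, -3.3, 6.9]
```

Converted, -0.04 m / 0.4 = -0.1, -0.02 m / 0.4 = -0.05.

```bash
python3 nudge.py '0 0 -0.05 0 0
0 0 -0.1 0 0
0 0 -0.1 0 0' >/dev/null
python3 - <<'E'
from h import *
o=sensors.observe();print(o['tcp_pos'],togo(o,.444,.371,.06,36.7))
E
```

```text
[0.50906102 0.37334482 0.06245482] (array([-0.0536, -0.037 ,  0.0023]), np.float64(-0.0))
```

Converted, -0.0535 m / 0.4 = -0.1338, -0.037 m / 0.4 = -0.0925.

```bash
python3 nudge.py '-0.0675 -0.0475 0 0 0
-0.1338 -0.0925 0 0 0
-0.1338 -0.0925 0 0 0
-0.1338 -0.0925 0.0375 0 0
-0.1338 -0.0925 0.075 0 0' |egrep 'tcp|ft_'; python3 nudge.py '0 0 0.005 0 0
0 0 0.01 0 0
0 0 0.015 0 0
0 0 0.02 0 0
0 0 0.025 0 0' |egrep 'tcp|ft_'; python3 nudge.py '0 0 0 0 0
0 0 0 0 0' | egrep 'tcp|ft_'
```

```text
tcp_pos: [0.4438, 0.3702, 0.029]
ft_force: [0.4, -0.1, -0.2]
tcp_pos: [0.4432, 0.3696, 0.0203]
ft_force: [-1.4, -4.6, 13.7]
tcp_pos: [0.4432, 0.3696, 0.0204]
ft_force: [-0.2, -5.2, 7.2]
```

All three keys are pressed. I'll retreat and do a final check.

Converted, -0.18 m / 0.4 = -0.45, -0.13 m / 0.4 = -0.325.

```bash
python3 nudge.py '0 0 -0.075 0 0
0 0 -0.2 0 0
0 0 -0.325 0 0
0 0 -0.45 0 0
0 0 -0.45 0 0'; python3 nudge.py '0 -0.125 0 0 0
0 -0.25 0 0 0
0 -0.375 0 0 0
0 -0.375 0 0 0' | grep tcp
python3 - <<'E'
from h import *
im,c,o=grab('top','tend')
for col,g in(('pink',(.644,-.178)),('yellow',(.629,.171))): mould(im,c,col,g,.03)
E
```

```text
time_s: 36.92
tcp_pos: [0.4447, 0.3716, 0.2036]
ee_rot: [-2.979, -0.988, -0.009]
ft_force: [0.1, 1.0, -1.2]
finger_gap: -0.0004
finger_force: 0.0
tcp_pos: [0.3495, 0.4944, 0.1984]
cavity centre [ 0.647  -0.1771] size mm [36.1 36.7] yaw%90 71.3 thr 145.0
flange [0. 0.] 0.0 0 / 154
hole 851 r 0.03 mid 2.6 span [-81.3  81.6] %120 [38.7 81.6]Traceback (most recent call last):
  File "<stdin>", line 3, in <module>
  File "h.py", line 51, in mould
    p=proj(c,[ctr[0],ctr[1],zb+.02])[0];L=1+np.argmin(np.where(s[1:,4]>800,np.hypot(*(ce[1:]-p).T),1e9))
                                            ~~~~~~~~~^^^^^^^^^^^^^^^^^^^^^^^^^^^^^^^^^^^^^^^^^^^^^^^^^^^
    return _wrapfunc(a, 'argmin', axis=axis, out=out, **kwds)
    return bound(*args, **kwds)
ValueError: attempt to get argmin of an empty sequence
```

View pics/tend.png

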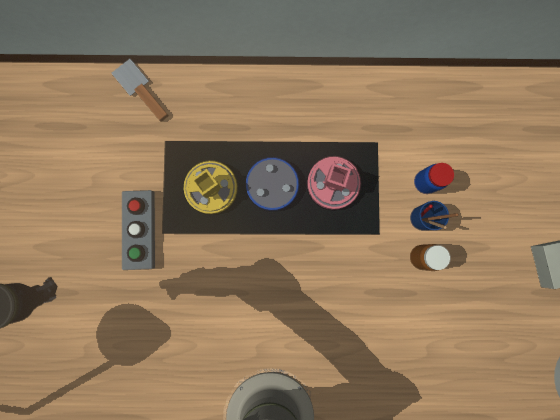

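The final view shows both moulds seated on their own stands, at (210,187) and (334,183). The jars and brush pot haven't moved, the keys are up, and the arm is clear at the left.

```bash
python3 -c "
from bench import r, camrig, sensors
print(r.sign_off())"
```

```text
the job is handed in; nothing more can be done
None
```

The pink and yellow moulds are locked on their stands and held pulls of about 16 N, there was no blue mould on the bench, the red, white and green keys were pressed in order, and the job is handed in (no verdict was returned).

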